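Flip the bevelled glass tile over the board's edge

TASK

The square glass tile lies bevelled face down on the steel bench in front of the raised cork-faced board. Push it up against the front edge of the board, keep pushing until it tips up on its far edge and flips over onto the board bevelled face up, then push it on until no part of it hangs over the edge of the board. Do it all by pushing with the fingertips: do not pick the tile up or carry it, and leave the other things where they stand.

Things in the scene. Friction and masses are not known exactly. Their poses are not given: they have to be found in the camera images.
- board: Fixed rectangular board lying on the bench, plywood with a cork face and a polished, slippery aluminium strip along its front: 180 mm deep (its x) by 320 mm wide (its y) by 15 mm high; its upright front is the wall to push against. Origin at the centre of its underside, at bench height; x points from the front edge (at x = -90 mm, the side of the robot and the tile) to the back, z up.
- tile_mid (a point): Centre of the loose square glass tile, half-way through its thickness (6 mm above the bench at the start). The tile is 90 by 90 by 12 mm, 0.15 to 0.31 kg. Its axes x and y run parallel to its sides; z points up at the start, down once it is flipped.
- jar: Bystander: closed amber glass jar, 56 mm across, 85 mm high, standing on the bench to the left of the board. Origin at the centre of its underside.
- rodblock: Bystander: wooden block 70 by 100 by 50 mm with upright steel rods up to 125 mm high, on the bench to the right of the tile. Origin at the centre of its underside.
- paperweight: Bystander: clear glass paperweight, 48 mm across and 37 mm high, standing on the board near its back left corner. Origin at the centre of its underside.
- brush: Bystander: brush lying on the bench to the left. Origin under its middle.
- tile_c0 (a point): Corner +x +y of the tile, half-way up its 8 mm upright side (8 mm above the bench at the start).
- tile_c1 (a point): Corner -x +y of the tile, half-way up its 8 mm upright side (8 mm above the bench at the start).
- tile_c2 (a point): Corner -x -y of the tile, half-way up its 8 mm upright side (8 mm above the bench at the start).
- tile_c3 (a point): Corner +x -y of the tile, half-way up its 8 mm upright side (8 mm above the bench at the start).
- tile: The same tile; origin at the centre of its bevelled face (under it at the start). The plain face is 90 mm square, its upright sides 8 mm high; a bevel 7 mm wide and 4 mm high leads in to the bevelled face, 76 mm square. With the far side stopped by the board, fingertips pressed low and firmly (about 20 N) against the near side grip it by friction, so that rising tips raise it.
Mind the look-alikes: they are no part of the job. Of the things that look like the tile, take the one that is nearest to the robot's base at the start.

How it is judged:
On the way, in this order (a step that is already met when the one before it is completed fails the run):
1. the tile is tipped up on edge (60 to 115 degrees from flat) at the front edge of the board (angle between tile_mid's own z axis and vertical between 1.05 and 2 rad and x of tile_mid in the frame of board between -0.15 and -0.05 m), for 0.05 s.
2. the tile has flipped over: bevelled face up, flat on the board (angle between tile_mid's own z axis and vertical above 3 rad and x of tile_mid in the frame of board above -0.09 m and height (world z) of tile_mid above 0.016 m), for 0.2 s.
At the end, for the whole second after the job is handed in: The tile lies at rest and flat on the board (within 0.1 rad), bevelled face up, with all four corners over the board (at most 3 mm beyond its outline) (angle between tile_mid's own z axis and vertical above 3.04 rad and height (world z) of tile_mid between 0.017 and 0.025 m and linear speed of tile below 0.02 m/s and x of tile_c0 in the frame of board between -0.093 and 0.093 m and y of tile_c0 in the frame of board between -0.163 and 0.163 m and x of tile_c1 in the frame of board between -0.093 and 0.093 m and y of tile_c1 in the frame of board between -0.163 and 0.163 m and x of tile_c2 in the frame of board between -0.093 and 0.093 m and y of tile_c2 in the frame of board between -0.163 and 0.163 m and x of tile_c3 in the frame of board between -0.093 and 0.093 m and y of tile_c3 in the frame of board between -0.163 and 0.163 m); the robot touches nothing.
It fails at once if the tile is picked up: all four of its corners are more than 32 mm above the bench (height (world z) of each of tile_c0, tile_c1, tile_c2, tile_c3 above 0.032 m).
It fails at once if a bystander (jar, block with rods, paperweight, brush) is moved more than 30 mm (distance of any of jar, rodblock, paperweight, brush from where it was at the start of the episode above 0.03 m).
It also fails if it takes over 67 s, if anything falls off the work surface, if the arm or the gripper's body presses on something with over 40 N, if the wrist force passes 120 N, or if a joint passes its speed limit or range.

ROBOT

A 6-joint arm with a two-finger parallel gripper is mounted at the origin on the work surface. World frame = base frame: x ahead of the robot, y to its left, z up, the work surface at z = 0. Lengths are in m, angles in rad, forces in N, time in s.
With the tool pointing down it reaches from about 0.275 to 0.875 m from the base axis. Payload 12.5 kg.
Tool frame: the origin (TCP) lies midway between the tips of the shut fingers; the grasp point (between the pads) lies 19 mm behind it; z points along the fingers, y is the direction in which the jaws open and shut (so a half turn about z gives the same grasp; the last joint's range is limited). The gripper opens to 85 mm and grips with 20 to 120 N. Pads are 22 mm wide; open, the fingers measure 114 mm over their backs; the gripper's body (76 mm by 85 mm) begins 54 mm behind the grasp point. The pads swing forward as they close: fully open they stand 13 mm farther back than shut.
Start: joints at [-1.288, 0.351, 1.652, -0, 1.139, -0.085], TCP at [0.198, -0.513, 0.231] pointing down, gripper open.
Joint ranges: [-2.75, 2.75], [-0.79, 2.1], [0.01, 2.65], [-1.57, 4.71], [0.07, 3.14], [-2.87, 2.87]. Speed limits (rad/s): [2.22, 2.22, 2.79, 3.14, 3.14, 3.14].

INTERFACE

Orientations are given as a rotation vector (axis times angle).
In Python, from plant import * gives the robot as it stands.
- The arm moves only by the tool arm_command, never from a script. Its argument "rows" is a list of rows, each a list of 2 entries, a list of its own where there are three numbers: the shift along the tool's x, y, z in units of 60 mm (1.0 is 60 mm), then the turn about the tool's z in units of 5 degrees (1.0 is 5 degrees). A call has 1 to 12 rows; each row shifts and turns the pose as measured when the row begins, along the tool's axes as they then stand; what a row does not reach is not made up. A row lasts 1/8 s, in which the tool goes at most 62.5 mm and 10.7 degrees, less where a joint would pass 70% of its speed; a pose out of reach is approached as far as the arm can. A call is refused whole if a number of a shift passes 1 or a number of a turn 1, either way. A call with a gripper value outside its range is refused whole. "hand" is the opening in per cent of the stroke, from 0 (shut) to 100 (fully open), set as the call begins (left out, the last holds). The fingers move at their own pace and stop on an object; "grip_force" is the grip in N (left out, the last holds). Time passes only in rows, so rows that do not move let the fingers close. It gives the time, the measured TCP pose, the force and the opening at its end, in the units of the state.
- observe(): the state, without advancing time (a new reading comes with each control period).
- read_camera(name): name is "scene" or "top" or "wrist"; returns the picture (480x640x3 uint8, red, green, blue); there is no depth.
- calibration(name): a dict with "fx", "fy", "cx", "cy" (pixels), "extrinsics" (4x4, takes a point from world to camera coordinates). Camera axes: x right, y down, z forward; pixel columns grow to the right and rows downward; lengths in m; the calibration is good to about 2 mm. The wrist camera is an equidistant fisheye: a pixel r from the principal point sees the ray r / f radians off the axis. A picture is of the moment at which its call begins: read the wrist's pose just before it. calibration takes no time and is no camera call; for the wrist camera it gives the pose at the moment of the call.
- close_job(): hands the job in, once; it reports no verdict.
The state is a dict: "t": time; "qpos": joint angles; "dq": joint speeds; "tau": joint torques, N m; "tcp_pos": TCP position; "orientation": TCP orientation; "contact_force": force on the tool from outside, world axes, zero at the start; "torque": the same for the moment, N m; "gripper_width": finger opening in m.
Only numpy, scipy, OpenCV 4.12 (cv2) and the standard library are available. Lean on these libraries where they do the work, as an engineer would, in place of code of your own. Each camera call takes 0.05 s, during which the arm holds its last target. There are 200 camera calls.

## Working session

There is one attempt and no reset: what is moved stays moved. The work goes in short steps, Python scripts to look and compute and a tool call to move; the robot and the scene stay as the last step left them, time stands still between calls to the robot, and variables do not carry over. Pictures are saved under pics/ and viewed, about 8 in all and at most 12, crops included, and the job is handed in when it is done.

Besides the shell and the picture viewer there is one more tool, called after "Call:" as a command line: name --argument value ..., lists and objects as JSON in quotes. arm_command: Moves the arm, as the interface text tells. Its arguments: {"type":"object","properties":{"rows":{"type":"array"},"hand":{"type":"number"},"grip_force":{"type":"number"}},"required":["rows"]}

```bash
mkdir -p pics; ls; python3 - <<'E'
from plant import *
import cv2
for n in ("scene","top"):
    im=read_camera(n); cv2.imwrite(f"pics/{n}0.png",im[:,:,::-1]); c=calibration(n); print(n,c)
print(observe())
E
```

```text
pics
scene {'fx': 542.5988867433207, 'fy': 542.5988867433207, 'cx': 322.2668653303105, 'cy': 232.531066756543, 'extrinsics': array([[ 0.33316128,  0.94286142, -0.00398842, -0.21505976],
       [ 0.74414369, -0.26553708, -0.61297653, -0.41284988],
       [-0.579011  ,  0.20125208, -0.79009105,  1.67536435],
       [ 0.        ,  0.        ,  0.        ,  1.        ]])}
top {'fx': 465.7647936421467, 'fy': 465.7647936421467, 'cx': 315.282789109032, 'cy': 239.10980769021327, 'extrinsics': array([[ 0.00654681, -0.99951563, -0.03042443,  0.01504383],
       [-0.98507249, -0.00121254, -0.17213575,  0.61153036],
       [ 0.17201549,  0.03109721, -0.98460329,  0.83482328],
       [ 0.        ,  0.        ,  0.        ,  1.        ]])}
{'t': 0.1, 'qpos': array([-1.28762591e+00,  3.51169065e-01,  1.65235858e+00,  3.93905636e-05,
        1.13909598e+00, -8.45960145e-02]), 'dq': array([-0.00014644,  0.00057271, -0.00181334,  0.00043921, -0.00125224,
       -0.00063484]), 'tau': array([ 7.00701130e-04, -5.06832576e+01, -2.91875911e+01, -9.01239923e-05,
        2.61221358e-03, -1.73634282e-05]), 'tcp_pos': array([ 0.19769465, -0.51292505,  0.23082011]), 'orientation': array([-3.08762141e+00, -5.74222395e-01,  1.04582876e-04]), 'contact_force': array([0.11854739, 0.53084011, 0.79097563]), 'torque': array([ 0.02343316, -0.00755277, -0.02733246]), 'gripper_width': 0.08556483547466792}
```

View pics/scene0.png

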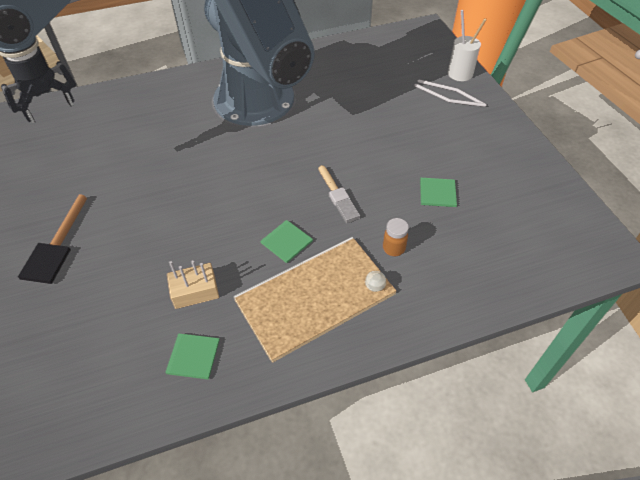

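View pics/top0.png

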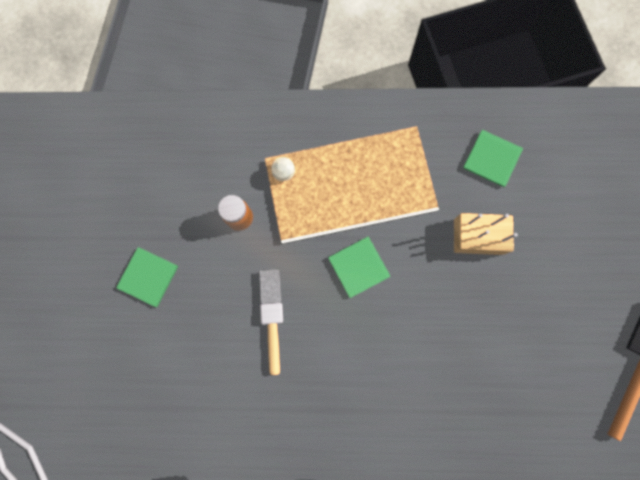

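The three green tile candidates in the top view are A (147,277), B (359,267) and C (493,158). B lies in front of the board. I'll check which one is nearest the base by measuring.

```bash
cat > h.py <<'E'
from plant import *
import numpy as np, cv2
from scipy.spatial.transform import Rotation as R
def ray(c,uv,z):
    E=c["extrinsics"]; Rm,t=E[:3,:3],E[:3,3]; o=-Rm.T@t
    uv=np.atleast_2d(uv).astype(float)
    d=np.c_[(uv[:,0]-c["cx"])/c["fx"],(uv[:,1]-c["cy"])/c["fy"],np.ones(len(uv))]@Rm
    return o+d*((z-o[2])/d[:,2])[:,None]
def mask(im,lo,hi):
    m=cv2.inRange(cv2.cvtColor(im,cv2.COLOR_RGB2HSV),lo,hi)
    return cv2.morphologyEx(m,cv2.MORPH_CLOSE,np.ones((5,5)))
GREEN=((45,80,40),(85,255,255)); CORK=((8,50,110),(25,255,255))
def rects(name,im,col,z,amin):
    """world-frame min-area rectangles of blobs of one colour"""
    c=calibration(name); out=[]
    for k in cv2.findContours(mask(im,*col),cv2.RETR_EXTERNAL,cv2.CHAIN_APPROX_NONE)[0]:
        if cv2.contourArea(k)<amin: continue
        p=ray(c,k[:,0],z)[:,:2]
        r=cv2.minAreaRect((p*1000).astype(np.float32))
        out.append((k[:,0].mean(0).round(),np.round(r[0],1),np.round(r[1],1),round(r[2],1)))
    return out
E
python3 - <<'E'
from h import *
for n in("top","scene"):
    im=cv2.imread(f"pics/{n}0.png")[:,:,::-1].copy()
    for r in rects(n,im,GREEN,.010,500): print(n,"green",*r, "dist",np.hypot(*r[1]).round())
    for r in rects(n,im,CORK,.015,3000): print(n,"cork",*r)
    for r in rects(n,im,CORK,.04,150): print(n,"wood",*r)
im=cv2.imread("pics/top0.png"); cv2.imwrite("pics/crop1.png",cv2.resize(im[120:320,240:540],None,fx=2.6,fy=2.6,interpolation=3))
E
```

```text
top green [147. 277.] [542.7 355.1] [93.5 91.1] 65.3 dist 649.0
top green [358. 267.] [564.4 -66.9] [90.3 90.8] 28.1 dist 568.0
top green [493. 158.] [ 787.7 -341.9] [91.2 92.5] 63.2 dist 859.0
top cork [350. 183.] [736.7 -50.3] [177.4 324.3] 12.2
top wood [629. 406.] [ 312.1 -547.3] [ 22.7 130.1] 61.4
top wood [273. 349.] [406.3  94.7] [95.1 22. ] 4.2
top wood [484. 233.] [ 626.3 -305.1] [112.5  79.1] 87.3
top wood [242. 218.] [656.7 161.8] [41.8 56.9] 49.8
top wood [350. 183.] [729.1 -49.2] [172.5 315.4] 12.2
scene green [193. 356.] [ 789.1 -339.9] [91.2 92.5] 62.6 dist 859.0
scene green [570. 339.] [1014.3  436.5] [ 48.5 335.1] 24.3 dist 1104.0
scene green [286. 241.] [565.7 -64.8] [92.7 93. ] 28.0 dist 569.0
scene green [438. 192.] [546.3 356.9] [90.  95.3] 65.2 dist 653.0
scene green [621.  10.] [  13.  1367.8] [176.3 215.5] 70.1 dist 1368.0
scene green [515.  38.] [ -9.7 932.1] [ 49.4 549.7] 43.5 dist 932.0
scene cork [319. 297.] [739.5 -48.7] [182.2 324.7] 12.2
scene cork [609.  65.] [ 209.1 1086.5] [280.3 537.9] 50.9
scene wood [632. 310.] [1011.9  570.1] [ 47.1 127.1] 50.9
scene wood [192. 285.] [ 636.4 -306.1] [103.1 101.3] 87.9
scene wood [319. 297.] [753.9 -53.3] [177.9 317. ] 12.2
scene wood [393. 243.] [681.9 165.6] [55.9 71.5] 55.9
scene wood [ 68. 220.] [ 343.  -554.6] [ 23.3 161. ] 61.3
scene wood [327. 178.] [425.8  90.7] [93.6 21.7] 3.6
scene wood [ 4. 74.] [-341.8 -699.5] [198.   40.7] 0.6
scene wood [46. 52.] [-420.5 -578.3] [209.2  37.3] 13.1
scene wood [609.  65.] [ 236.1 1054.9] [273.7 525.2] 50.9
scene wood [583.   5.] [ -42.6 1226.4] [84.8 98.8] 70.1
scene wood [486.  27.] [-63.7 809. ] [218.6 480.6] 44.9
scene wood [102.   5.] [-662.1 -377.7] [ 96.4 335.6] 0.0
```

View pics/crop1.png

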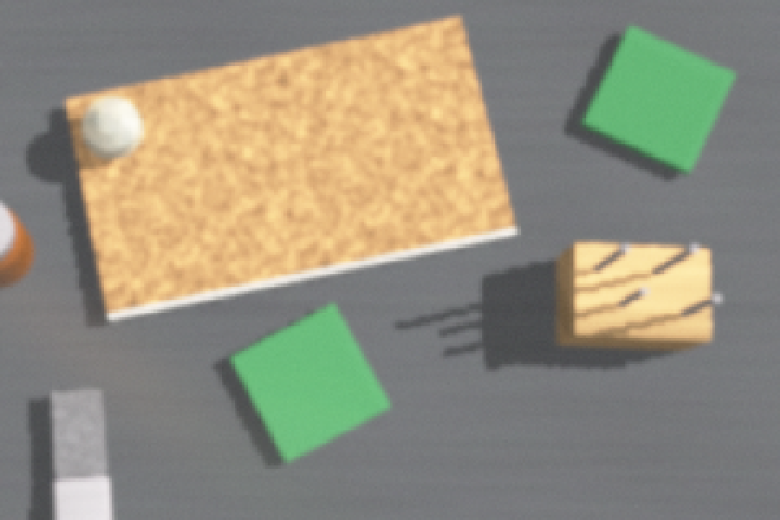

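B, the tile in front of the board, is 568 mm from the base. A is at 649 mm and C at 859 mm, so B is the one to push. I'll move above and behind it, squared to the board (yaw 12.2°).

Call:
arm_command --rows '[[[0, 0, 0], 0.9], [[0, 0, 0], 0.9], [[0.6, -0.6, 0.1], 0], [[0.6, -0.6, 0.1], 0], [[0.6, -0.6, 0.1], 0], [[0.6, -0.6, 0.1], 0], [[0.6, -0.6, 0.1], 0], [[0.6, -0.6, 0.1], 0], [[0.6, -0.6, 0.1], 0], [[0.6, -0.6, 0.1], 0], [[0.6, -0.6, 0.1], 0], [[0.6, -0.6, 0.1], 0]]' --hand 54

```text
t: 1.6
tcp_pos: [0.483, -0.0751, 0.1679]
orientation: [-3.123, -0.313, 0.002]
contact_force: [1.3, 0.2, -0.5]
gripper_width: 0.0465
```

Call:
arm_command --rows '[[[-0.1, 0.15, 0.6], -0.15], [[0, 0, 0.6], 0], [[0, 0, 0.6], 0], [[0, 0, 0.4], 0], [[0, 0, 0], 0]]'

```text
t: 2.22
tcp_pos: [0.48, -0.0811, 0.0313]
orientation: [-3.119, -0.344, 0.002]
contact_force: [-0.5, -0.3, 0.9]
gripper_width: 0.0461
```

```bash
python3 - <<'E'
from h import *
s=observe(); print(s["tcp_pos"].round(4),R.from_rotvec(s["orientation"]).as_matrix().round(3)[:,:2],s["contact_force"].round(1),s["t"])
im=read_camera("wrist"); cv2.imwrite("pics/w1.png",im[:,:,::-1]); print(calibration("wrist"))
E
```

```text
[ 0.48   -0.0811  0.0313] [[ 0.976  0.218]
 [ 0.218 -0.976]
 [-0.001 -0.004]] [-0.5 -0.3  0.9] 2.225
{'fx': 371.64829954431775, 'fy': 371.64829954431775, 'cx': 328.2200247838086, 'cy': 242.62142967655538, 'extrinsics': array([[ 0.2171785 , -0.97612796, -0.00277403, -0.18363519],
       [-0.93757483, -0.20938997,  0.27768557,  0.4534512 ],
       [-0.2716375 , -0.05770647, -0.96066801,  0.31410154],
       [ 0.        ,  0.        ,  0.        ,  1.        ]])}
```

View pics/w1.png

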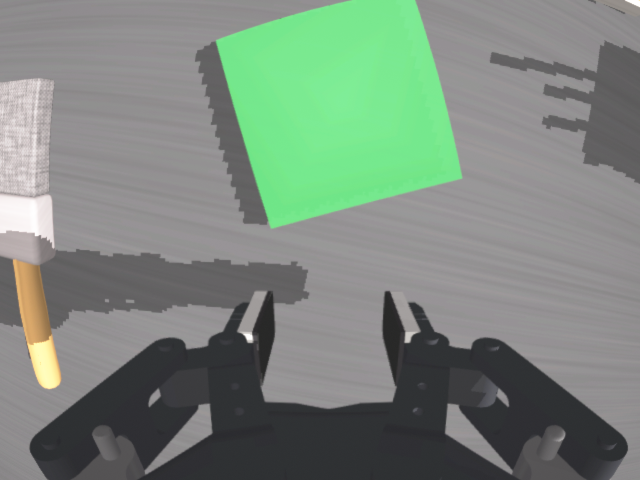

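The wrist view shows the tile ahead, with corners at (218,41), (270,228) and (462,180). The fingers are centred at about u=328. Next I lower them to feel for the bench.

Call:
arm_command --rows '[[[0, 0, 0.35], 0], [[0, 0, 0.1], 0], [[0, 0, 0], 0]]'

```text
t: 2.65
tcp_pos: [0.4827, -0.0818, 0.008]
orientation: [-3.122, -0.344, -0.007]
contact_force: [0.0, -0.4, -0.7]
gripper_width: 0.0461
```

Call:
arm_command --rows '[[[0, 0, 0.05], 0]]'

```text
t: 2.78
tcp_pos: [0.4833, -0.0819, 0.0059]
orientation: [-3.122, -0.344, -0.01]
contact_force: [0.3, 0.2, -0.4]
gripper_width: 0.046
```

Call:
arm_command --rows '[[[0, 0, 0.05], 0]]'

```text
t: 2.9
tcp_pos: [0.4836, -0.082, 0.0033]
orientation: [-3.122, -0.344, -0.011]
contact_force: [-0.4, -1.0, 0.7]
gripper_width: 0.046
```

Call:
arm_command --rows '[[[0, 0, 0.05], 0]]'

```text
t: 3.02
tcp_pos: [0.4838, -0.082, 0.0003]
orientation: [-3.123, -0.344, -0.012]
contact_force: [0.5, -0.4, 0.1]
gripper_width: 0.0462
```

Call:
arm_command --rows '[[[0, 0, 0.05], 0], [[0, 0, 0.05], 0]]'

```text
t: 3.28
tcp_pos: [0.484, -0.0821, -0.0028]
orientation: [-3.122, -0.345, -0.011]
contact_force: [-26.8, 5.2, 96.9]
gripper_width: 0.0463
```

The tips touch the bench at TCP z≈-2.5 mm, and contact is stiff. I'll raise them so the tips sit about 5 mm up, then push gently.

Call:
arm_command --rows '[[[0, 0, -0.1], 0], [[0, 0, 0], 0]]'

```text
t: 3.52
tcp_pos: [0.4844, -0.0822, 0.0041]
orientation: [3.122, 0.345, 0.013]
contact_force: [-0.4, -1.0, -0.1]
gripper_width: 0.0459
```

Call:
arm_command --rows '[[[0.15, 0, 0], 0], [[0.15, 0, 0], 0], [[0.1, 0, 0], 0], [[0.1, 0, 0], 0]]'

```text
t: 4.03
tcp_pos: [0.514, -0.0747, 0.0027]
orientation: [-3.121, -0.345, -0.006]
contact_force: [-3.0, 0.6, 1.4]
gripper_width: 0.0461
```

Call:
arm_command --rows '[[[0.1, 0, -0.01], 0], [[0.1, 0, -0.01], 0], [[0.1, 0, -0.01], 0]]'

```text
t: 4.4
tcp_pos: [0.5329, -0.0705, 0.0044]
orientation: [-3.121, -0.345, -0.006]
contact_force: [-1.4, -0.5, -0.7]
gripper_width: 0.0465
```

```bash
python3 - <<'E'
from h import *
s=observe(); print(s["tcp_pos"].round(4),s["contact_force"].round(1))
im=read_camera("wrist"); cv2.imwrite("pics/w2.png",im[:,:,::-1])
im=read_camera("scene")
for r in rects("scene",im,GREEN,.010,500): print(*r)
for r in rects("scene",im,CORK,.015,3000): print(*r)
E
```

```text
[ 0.5329 -0.0705  0.0044] [-1.4 -0.5 -0.7]
[193. 356.] [ 789.1 -339.9] [91.2 92.5] 62.6
[570. 339.] [1014.4  436.6] [ 48.3 335.1] 24.3
[288. 250.] [591.3 -69.9] [93.5 91. ] 12.3
[438. 192.] [546.  356.3] [91.4 95.3] 65.4
[621.  10.] [  13.  1367.8] [176.3 215.5] 70.1
[515.  38.] [ -4.5 935.4] [ 49.2 547.8] 44.9
[320. 297.] [739.5 -48.8] [182.2 324.7] 12.1
[609.  65.] [ 209.1 1086.5] [280.3 537.9] 50.9
```

View pics/w2.png

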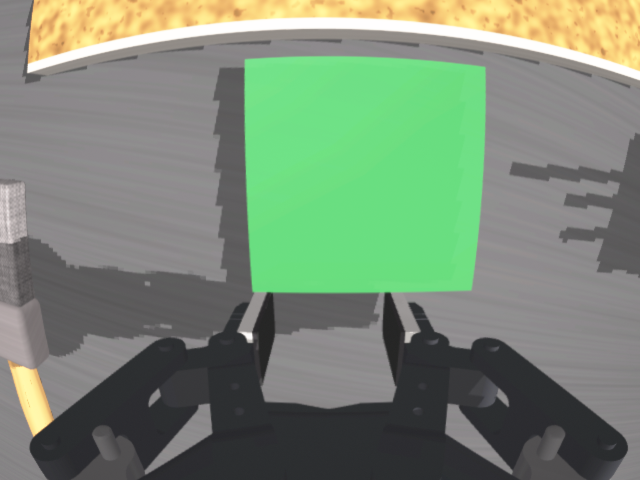

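The tile is squared (12.3°), with about 12 mm left to the wall, but the fingers sit about 12 mm left of its centre. I'll back off, shift and push on gently.

Call:
arm_command --rows '[[[-0.12, 0, 0], 0], [[0, 0.22, 0], 0], [[0, 0, 0.01], 0], [[0.14, 0, 0], 0], [[0.1, 0, 0], 0]]'

```text
t: 5.12
tcp_pos: [0.5436, -0.0834, 0.0042]
orientation: [-3.122, -0.344, -0.008]
contact_force: [-3.2, -1.5, 2.6]
gripper_width: 0.0461
```

Call:
arm_command --rows '[[[0.06, 0, 0], 0], [[0.05, 0, 0], 0]]'

```text
t: 5.38
tcp_pos: [0.5458, -0.0821, 0.0038]
orientation: [-3.12, -0.346, 0.011]
contact_force: [-25.6, -14.9, 22.2]
gripper_width: 0.0461
```

Call:
arm_command --rows '[[[0.05, 0, -0.05], 0]]'

```text
t: 5.5
tcp_pos: [0.5456, -0.0817, 0.0058]
orientation: [-3.119, -0.345, 0.023]
contact_force: [-14.4, -7.6, -0.4]
gripper_width: 0.0459
```

Call:
arm_command --rows '[[[0.05, 0, -0.07], 0], [[0.05, 0, -0.07], 0]]'

```text
t: 5.75
tcp_pos: [0.5454, -0.0805, 0.0117]
orientation: [-3.116, -0.345, 0.047]
contact_force: [-11.9, -6.9, -0.8]
gripper_width: 0.0461
```

```bash
python3 - <<'E'
from h import *
im=read_camera("wrist"); sc=read_camera("scene")
a=cv2.resize(im[0:360,120:560],(440,360)); b=cv2.resize(sc[170:320,210:380],None,fx=2.1,fy=2.4)
cv2.imwrite("pics/p3.png",np.hstack([a,b])[:,:,::-1])
for r in rects("scene",sc,GREEN,.010,1000)[:5]: print(*r)
print(R.from_rotvec(observe()["orientation"]).as_matrix().round(3))
E
```

```text
[193. 356.] [ 789.1 -340. ] [91.1 92.5] 62.7
[570. 339.] [1014.3  436.5] [ 48.5 335.1] 24.3
[289. 250.] [593.3 -65.8] [90.7 92.5] 11.8
[[ 0.975  0.219 -0.031]
 [ 0.219 -0.976  0.003]
 [-0.029 -0.01  -1.   ]]
```

View pics/p3.png

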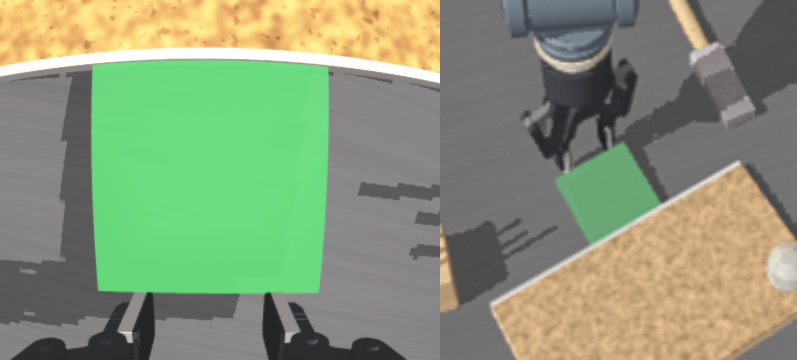

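Call:
arm_command --rows '[[[0.05, 0, -0.15], 0], [[0.06, 0, -0.15], 0]]'

```text
t: 6.1
tcp_pos: [0.5479, -0.0788, 0.0278]
orientation: [-3.113, -0.344, 0.066]
contact_force: [-7.0, -3.4, 0.8]
gripper_width: 0.0465
```

```bash
python3 - <<'E'
from h import *
sc=read_camera("scene"); im=read_camera("wrist")
a=cv2.resize(im[0:360,120:560],(440,360)); b=cv2.resize(sc[170:320,210:380],None,fx=2.1,fy=2.4)
cv2.imwrite("pics/p4.png",np.hstack([a,b])[:,:,::-1])
for r in rects("scene",sc,GREEN,.010,1000)[:5]: print(*r)
print(R.from_rotvec(observe()["orientation"]).as_matrix().round(3))
E
```

```text
[193. 356.] [ 789.1 -340. ] [91.2 92.5] 62.7
[570. 339.] [1014.3  436.5] [ 48.4 335.1] 24.3
[290. 248.] [589.2 -63. ] [102.5  92.2] 8.5
[[ 0.975  0.218 -0.042]
 [ 0.219 -0.976  0.004]
 [-0.04  -0.013 -0.999]]
```

View pics/p4.png

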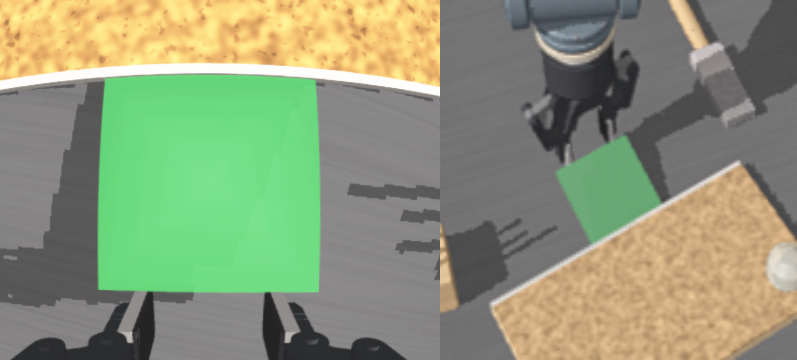

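Both views show the near edge rising with the fingers: the tile stays in contact, tipped about 15°. I'll continue along the arc.

Call:
arm_command --rows '[[[0.1, 0, -0.2], 0], [[0.12, 0, -0.2], 0]]'

```text
t: 6.45
tcp_pos: [0.5587, -0.0757, 0.0506]
orientation: [-3.111, -0.344, 0.081]
contact_force: [-4.8, -1.8, 2.0]
gripper_width: 0.0458
```

Call:
arm_command --rows '[[[0.15, 0, -0.18], 0], [[0.17, 0, -0.17], 0]]'

```text
t: 6.7
tcp_pos: [0.5773, -0.0715, 0.0711]
orientation: [-3.11, -0.344, 0.089]
contact_force: [-1.7, 0.5, -0.0]
gripper_width: 0.046
```

```bash
python3 - <<'E'
from h import *
sc=read_camera("scene"); im=read_camera("wrist")
a=cv2.resize(im[0:360,120:560],(440,360)); b=cv2.resize(sc[170:320,210:380],None,fx=2.1,fy=2.4)
cv2.imwrite("pics/p5.png",np.hstack([a,b])[:,:,::-1])
E
```

```text
(no output)
```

View pics/p5.png

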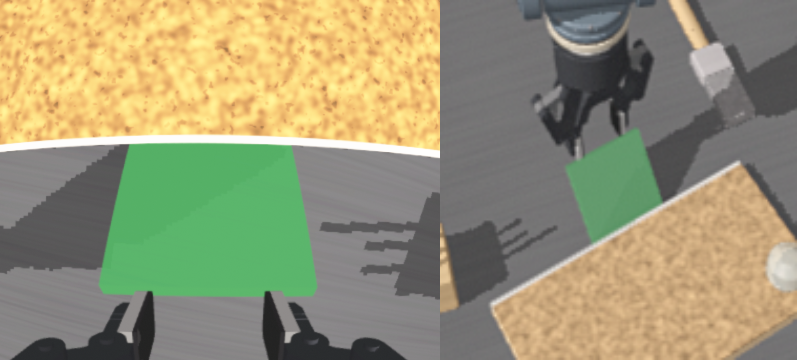

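About 48° now, and the tile is still square and in contact. I'll push more forward from here.

Call:
arm_command --rows '[[[0.25, 0, -0.13], 0], [[0.25, 0, -0.1], 0]]'

```text
t: 7.05
tcp_pos: [0.6078, -0.0655, 0.0855]
orientation: [-3.112, -0.345, 0.088]
contact_force: [-2.1, 0.6, 5.4]
gripper_width: 0.0463
```

Call:
arm_command --rows '[[[0.25, 0, -0.04], 0], [[0.2, 0, 0], 0]]'

```text
t: 7.3
tcp_pos: [0.6364, -0.0592, 0.0882]
orientation: [-3.113, -0.346, 0.081]
contact_force: [-1.5, 0.0, 8.6]
gripper_width: 0.0464
```

```bash
python3 - <<'E'
from h import *
s=observe(); print(s["tcp_pos"],s["contact_force"].round(1))
sc=read_camera("scene"); im=read_camera("wrist")
a=cv2.resize(im[0:360,120:560],(440,360)); b=cv2.resize(sc[170:320,210:380],None,fx=2.1,fy=2.4)
cv2.imwrite("pics/p6.png",np.hstack([a,b])[:,:,::-1])
E
```

```text
[ 0.63638894 -0.05917418  0.08819346] [-1.5  0.   8.6]
```

View pics/p6.png

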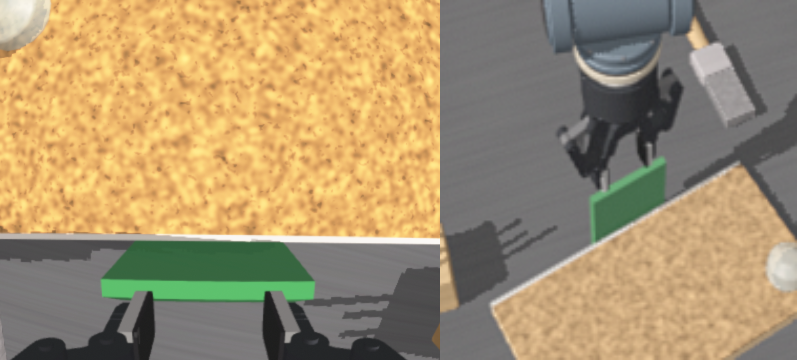

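The tile is at about 78°, so step 1 is reached. The force direction (mostly +z) shows the tips now rest on top of its near side. Friction should drag the top forward to upright, where the tile stands on its own. Then I'll re-engage lower.

Call:
arm_command --rows '[[[0.12, 0, -0.01], 0]]'

```text
t: 7.52
tcp_pos: [0.6444, -0.0573, 0.0884]
orientation: [-3.113, -0.346, 0.078]
contact_force: [0.6, 0.1, -0.3]
gripper_width: 0.0463
```

Call:
arm_command --rows '[[[0.12, 0, -0.01], 0]]'

```text
t: 7.65
tcp_pos: [0.6516, -0.0555, 0.0882]
orientation: [-3.113, -0.347, 0.078]
contact_force: [0.0, -0.7, -0.2]
gripper_width: 0.0464
```

```bash
python3 - <<'E'
from h import *
def blobs(im,a=300): 
    for k in cv2.findContours(mask(im,*GREEN),cv2.RETR_EXTERNAL,cv2.CHAIN_APPROX_NONE)[0]:
        if cv2.contourArea(k)>a: yield cv2.boundingRect(k),cv2.contourArea(k)
for n in("scene","wrist"):
    im=read_camera(n); cv2.imwrite(f"pics/{n}7.png",im[:,:,::-1])
    for b in blobs(im): print(n,b)
    hsv=cv2.cvtColor(im,cv2.COLOR_RGB2HSV)
p=cv2.imread("pics/p6.png")[:,:,::-1].copy()
for b in blobs(p): print("p6",b)
E
```

```text
scene ((166, 334, 53, 45), 1685.0)
scene ((526, 295, 94, 97), 2298.5)
scene ((282, 237, 37, 34), 495.5)
scene ((420, 178, 37, 29), 893.5)
scene ((591, 0, 49, 34), 784.5)
scene ((491, 0, 50, 83), 989.0)
wrist ((224, 264, 208, 59), 8380.5)
p6 ((101, 241, 214, 61), 10707.0)
p6 ((591, 158, 74, 83), 3089.5)
```

```bash
python3 - <<'E'
import cv2,numpy as np
a=cv2.imread("pics/wrist7.png")[150:400,180:480]; b=cv2.imread("pics/scene7.png")[215:285,260:350]
cv2.imwrite("pics/p7.png",np.hstack([cv2.resize(a,(420,350)),cv2.resize(b,(375,350),interpolation=cv2.INTER_CUBIC)]))
E
```

```text
(no output)
```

View pics/p7.png

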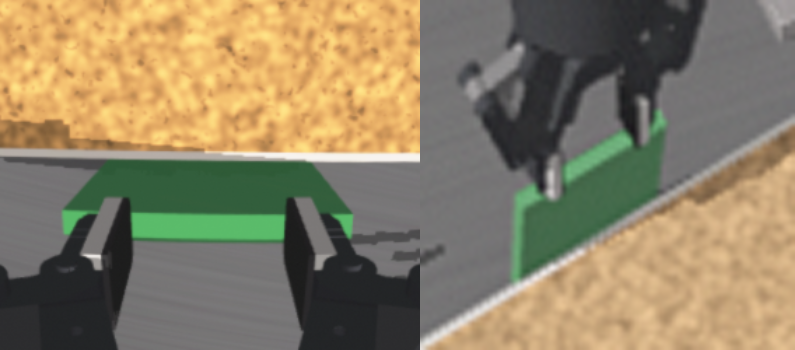

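```bash
python3 - <<'E'
from h import *
def fray(c,u,v,z):
    E=c["extrinsics"];Rm,t=E[:3,:3],E[:3,3];o=-Rm.T@t
    a=np.array([u-c["cx"],v-c["cy"]]);r=np.linalg.norm(a);th=r/c["fx"]
    d=np.r_[np.sin(th)*a/r,np.cos(th)]@Rm
    return o+d*(z-o[2])/d[2]
c=calibration("wrist"); N=np.array([.977,.211]);T=np.array([-.211,.977])
for u,v,z,l in [(226,301,.09,"plainL"),(431,303,.09,"plainR"),(226,318,.09,"bevL"),(330,322,.09,"bevM"),(300,258,.015,"stripfront"),(300,261,.015,"stripfront")]:
    p=fray(c,u,v,z); print(l,p.round(4),"n",(p[:2]@N).round(4),"t",(p[:2]@T).round(4))
s=observe(); print("tcp n,t",s["tcp_pos"][:2]@N,s["tcp_pos"][:2]@T,s["tcp_pos"][2])
E
```

```text
plainL [ 0.6463 -0.0116  0.09  ] n 0.629 t -0.1477
plainR [ 0.6653 -0.0976  0.09  ] n 0.6294 t -0.2358
bevL [ 0.6377 -0.0125  0.09  ] n 0.6204 t -0.1467
bevM [ 0.6471 -0.0574  0.09  ] n 0.6201 t -0.1926
stripfront [ 0.6431 -0.0386  0.015 ] n 0.6202 t -0.1734
stripfront [ 0.6412 -0.039   0.015 ] n 0.6182 t -0.1734
tcp n,t 0.6250999228025578 -0.1917335966222795 0.08811617203116888
```

Ray casting puts the tile's top edge at n≈0.620–0.629 m against the wall at n≈0.619 m. The tile is about upright, directly under the tips, with no load on it. I'll lift straight up, back away and re-check.

Call:
arm_command --rows '[[[0, 0, -0.15], 0], [[0, 0, -0.25], 0], [[-0.4, 0, -0.1], 0], [[-0.6, 0, 0], 0]]'

```text
t: 8.25
tcp_pos: [0.5949, -0.0689, 0.1241]
orientation: [-3.114, -0.349, 0.075]
contact_force: [0.7, -0.2, -0.0]
gripper_width: 0.0462
```

```bash
cat >> h.py <<'E'
def fray(c,u,v,z):
    E=c["extrinsics"];Rm,t=E[:3,:3],E[:3,3];o=-Rm.T@t
    a=np.array([u-c["cx"],v-c["cy"]]);r=np.linalg.norm(a);th=r/c["fx"]
    d=np.r_[np.sin(th)*a/r,np.cos(th)]@Rm
    return o+d*(z-o[2])/d[2]
def blobs(im,a=300):
    return [(cv2.boundingRect(k),cv2.contourArea(k)) for k in cv2.findContours(mask(im,*GREEN),cv2.RETR_EXTERNAL,cv2.CHAIN_APPROX_NONE)[0] if cv2.contourArea(k)>a]
N=np.array([.977,.211]);T=np.array([-.211,.977])
E
python3 - <<'E'
from h import *
for n in("scene","wrist","top"):
    im=read_camera(n); cv2.imwrite(f"pics/{n}8.png",im[:,:,::-1]); print(n,blobs(im))
s=observe(); print(s["tcp_pos"],s["tcp_pos"][:2]@N,s["tcp_pos"][:2]@T,s["t"])
E
```

```text
scene [((166, 334, 53, 45), 1689.0), ((526, 295, 94, 97), 2300.5), ((282, 238, 37, 33), 536.5), ((420, 178, 37, 29), 891.5), ((591, 0, 49, 34), 784.5), ((491, 0, 51, 83), 985.0)]
wrist [((233, 144, 191, 30), 4791.5), ((623, 65, 17, 51), 394.0)]
top [((117, 248, 60, 59), 2031.5), ((464, 131, 58, 55), 1871.0)]
[ 0.59444944 -0.0690731   0.12404823] 0.5662026823652135 -0.19291325451240396 8.4
```

It's still standing. Next I lower the tips to mid-height behind it and tip it forward.

Call:
arm_command --rows '[[[0, 0, 0.5], 0], [[0, 0, 0.5], 0], [[0, 0, 0.2], 0], [[0, 0, 0], 0]]'

```text
t: 8.9
tcp_pos: [0.5951, -0.069, 0.0537]
orientation: [-3.116, -0.347, 0.067]
contact_force: [0.0, 0.7, 0.1]
gripper_width: 0.046
```

Call:
arm_command --rows '[[[0.15, 0, 0], 0], [[0.15, 0, 0], 0], [[0.1, 0, 0], 0]]'

```text
t: 9.28
tcp_pos: [0.6219, -0.0636, 0.0555]
orientation: [-3.117, -0.347, 0.061]
contact_force: [0.2, -0.6, -0.3]
gripper_width: 0.0461
```

Call:
arm_command --rows '[[[0.08, 0, 0], 0], [[0.08, 0, 0], 0], [[0.08, 0, 0], 0]]'

```text
t: 9.65
tcp_pos: [0.6372, -0.0601, 0.0552]
orientation: [-3.117, -0.347, 0.06]
contact_force: [0.6, -0.8, -0.3]
gripper_width: 0.0464
```

Call:
arm_command --rows '[[[0.08, 0, 0], 0], [[0.08, 0, 0], 0]]'

```text
t: 9.9
tcp_pos: [0.6471, -0.0579, 0.0548]
orientation: [-3.117, -0.347, 0.06]
contact_force: [0.2, -1.0, -1.0]
gripper_width: 0.0459
```

```bash
python3 - <<'E'
from h import *
for n in("scene","wrist"):
    im=read_camera(n); cv2.imwrite(f"pics/{n}9.png",im[:,:,::-1]); print(n,blobs(im))
s=observe(); print(s["tcp_pos"],s["tcp_pos"][:2]@N,s["tcp_pos"][:2]@T,s["t"])
E
```

```text
scene [((166, 334, 53, 45), 1690.0), ((525, 295, 95, 97), 2305.5), ((278, 246, 51, 43), 1127.0), ((420, 178, 37, 29), 894.0), ((591, 0, 49, 34), 784.5), ((491, 0, 51, 83), 986.0)]
wrist [((232, 170, 190, 169), 27096.0)]
[ 0.64729273 -0.05781315  0.05478364] 0.6202064258346858 -0.19306221752224786 10.0
```

The green area grew in both views, so the tile has gone over. I'll back off and look.

Call:
arm_command --rows '[[[-0.6, 0, 0], 0], [[-0.6, 0, 0], 0], [[-0.3, 0, 0], 0], [[0, 0, 0], 0]]'

```text
t: 10.5
tcp_pos: [0.557, -0.078, 0.058]
orientation: [-3.117, -0.348, 0.059]
contact_force: [0.3, -0.4, -0.6]
gripper_width: 0.0462
```

```bash
python3 - <<'E'
from h import *
im=read_camera("wrist"); sc=read_camera("scene")
print(blobs(im))
for r in rects("scene",sc,GREEN,.023,800): print(*r, r[1]/1000@N, r[1]/1000@T)
a=cv2.resize(im,(480,360)); b=cv2.resize(sc[215:305,250:330],(320,360),interpolation=cv2.INTER_CUBIC)
cv2.imwrite("pics/p10.png",np.hstack([a,b])[:,:,::-1]); cv2.imwrite("pics/wrist10.png",im[:,:,::-1])
s=observe(); print(s["tcp_pos"],s["tcp_pos"][:2]@N,s["tcp_pos"][:2]@T,s["t"])
E
```

```text
[((231, 0, 191, 167), 30956.5)]
[193. 356.] [ 796.1 -338.8] [90.1 91.6] 62.7 0.7063029000000001 -0.49898469999999995
[570. 339.] [1018.5  428.2] [ 48. 331.] 24.3 1.0854247 0.20344789999999996
[303. 266.] [658.2 -52.1] [92.  90.5] 12.1 0.6320683 -0.1897819
[438. 192.] [555.4 349.1] [90.3 95. ] 65.3 0.6162859 0.2238813
[515.  38.] [  7.6 917.1] [ 48.7 541.3] 43.5 0.2009333 0.8944031
[ 0.55830001 -0.07787632  0.05803707] 0.5290272097923437 -0.19388647184781435 10.6
```

View pics/p10.png

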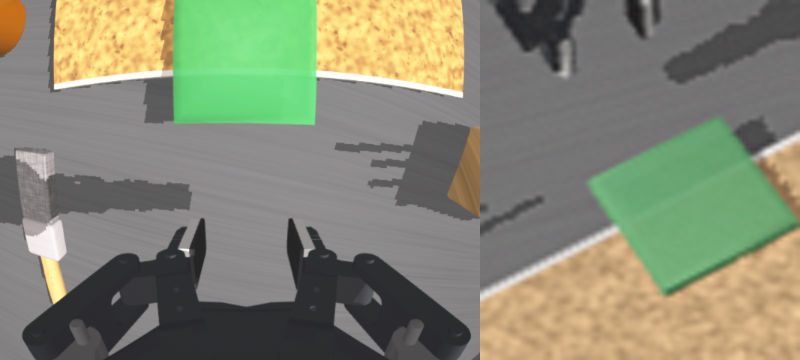

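The tile has flipped and lies square on the board, with its near edge about 32 mm short of the board front (n≈0.587 m against 0.619 m). Nothing else has moved. Next I lower the tips to about 20 mm and push about 42 mm.

Call:
arm_command --rows '[[[0, 0, 0.35], 0], [[0, 0, 0.25], 0], [[0, 0, 0], 0]]'

```text
t: 10.98
tcp_pos: [0.5595, -0.0775, 0.0211]
orientation: [-3.118, -0.35, 0.054]
contact_force: [0.2, 0.2, -0.2]
gripper_width: 0.0461
```

Call:
arm_command --rows '[[[0.3, 0, 0.02], 0], [[0.3, 0, 0.02], 0], [[0, 0, 0], 0]]'

```text
t: 11.35
tcp_pos: [0.5966, -0.0692, 0.0185]
orientation: [-3.118, -0.351, 0.052]
contact_force: [-0.0, -0.1, -0.4]
gripper_width: 0.0462
```

Call:
arm_command --rows '[[[0.15, 0, 0], 0], [[0.15, 0, 0], 0], [[0.15, 0, 0], 0]]'

```text
t: 11.72
tcp_pos: [0.6228, -0.0634, 0.0183]
orientation: [-3.118, -0.35, 0.056]
contact_force: [-3.1, -1.3, 4.8]
gripper_width: 0.0459
```

Call:
arm_command --rows '[[[0.12, 0, 0], 0], [[0.1, 0, 0], 0]]'

```text
t: 11.98
tcp_pos: [0.6363, -0.0604, 0.0181]
orientation: [-3.118, -0.35, 0.058]
contact_force: [-6.5, -1.2, 6.6]
gripper_width: 0.0462
```

Call:
arm_command --rows '[[[0.08, 0, -0.01], 0], [[0.08, 0, -0.01], 0]]'

```text
t: 12.22
tcp_pos: [0.6463, -0.058, 0.0186]
orientation: [-3.118, -0.35, 0.058]
contact_force: [-0.9, -0.5, 0.2]
gripper_width: 0.0465
```

Call:
arm_command --rows '[[[-0.3, 0, 0], 0], [[-0.6, 0, -0.3], 0], [[-0.6, 0, -0.6], 0], [[-0.6, 0, -0.6], 0], [[-0.6, 0, -0.6], 0], [[-0.6, 0, -0.6], 0], [[-0.6, 0, 0], 0], [[-0.6, 0, 0], 0], [[0, 0, 0], 0]]'

```text
t: 13.35
tcp_pos: [0.3871, -0.1193, 0.195]
orientation: [3.121, 0.351, -0.037]
contact_force: [-0.7, -0.3, 0.3]
gripper_width: 0.0458
```

```bash
python3 - <<'E'
from h import *
s=observe(); print(s["tcp_pos"],s["contact_force"].round(1),s["t"])
for n in ("top","scene"):
    im=read_camera(n); cv2.imwrite(f"pics/{n}11.png",im[:,:,::-1])
    for z in(.019,):
        for r in rects(n,im,GREEN,z,800): print(n,*r,(r[1]/1000@N).round(4),(r[1]/1000@T).round(4))
    # cork + strip outline (not dark grey bench) around the board
    for r in rects(n,im,CORK,.015,3000)[-2:]: print(n,"cork",*r,(r[1]/1000@N).round(4))
a=cv2.imread("pics/top11.png")[110:300,180:540]; b=cv2.imread("pics/scene11.png")[215:305,250:330]
cv2.imwrite("pics/p11.png",np.hstack([cv2.resize(a,(480,253),interpolation=2),cv2.resize(b,(320,253),interpolation=2)]))
E
```

```text
[ 0.38706838 -0.11931508  0.19498866] [-0.7 -0.3  0.3] 13.35
top [147. 277.] [541.8 351.5] [92.6 89.9] 65.5 0.6035 0.2291
top [346. 199.] [700.  -43.4] [89.3 89. ] 13.2 0.6747 -0.1901
top [493. 158.] [ 784.6 -338.6] [90.1 91.6] 63.2 0.6951 -0.4964
top cork [350. 183.] [736.7 -50.4] [177.4 324.4] 12.2 0.7091
scene [193. 356.] [ 793.9 -339.3] [90.3 92. ] 62.7 0.704 -0.499
scene [570. 339.] [1017.2  430.8] [ 48.2 332.3] 24.3 1.0847 0.2063
scene [313. 280.] [699.5 -40.7] [91.5 90.8] 13.3 0.6748 -0.1874
scene [438. 192.] [553.1 351.8] [89.3 94.5] 65.2 0.6146 0.227
scene [515.  38.] [  1.9 922.1] [ 48.9 545. ] 43.5 0.1964 0.9005
scene cork [320. 297.] [739.5 -48.7] [182.1 324.6] 12.1 0.7122
scene cork [604.  65.] [ 209.9 1087.5] [277.7 537.9] 50.9 0.4345
```

View pics/p11.png

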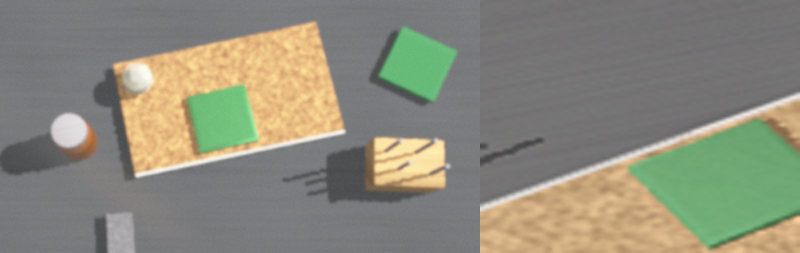

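The tile lies flat, wholly on the board, with the strip visible all along its near edge. The other things stand where they were, and the arm is clear.

```bash
python3 -c "
from plant import *
print(observe()['t'],close_job())"
```

```text
the job is handed in; nothing more can be done
13.45 None
```

The tile is flipped onto the board and the job is handed in at about 13.5 s; no verdict was reported. I squared the tile, pushed it to the board front and tipped it up by friction. I then re-engaged the fingertips lower to push it over, and pushed it about 45 mm further on.

**Last checks:**
- **Position:** the top and scene views agree that the tile centre is about 55 mm behind the board front, with its near edge about 10 mm inside the outline. The tile is turned about 1° to the board.
- **Flatness:** the measured outline is about 90 by 90 mm in both views, as it should be for a tile lying flat.
- **Bevelled face up:** I did not measure this. I infer it from following the tip-up, upright and fall-over stages.
- **Bystanders:** the jar, rod block, paperweight and brush look unmoved by eye; I did not measure them. The arm was clear, with no contact force beyond noise.

**What went less cleanly:**
- One bench touch to find fingertip height reached about 100 N at the wrist, under the 120 N limit.
- At about 78° of tip the fingertips slid on top of the tile's edge, so I dragged it upright before re-engaging lower.

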